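Hang the tall seed cup on the draining rack

ROBOT

A 6-joint arm with a two-finger parallel gripper is mounted at the origin on the work surface. World frame = base frame: x ahead of the robot, y to its left, z up, the work surface at z = 0. Lengths are in m, angles in degrees, forces in N, time in s.
With the tool pointing down it reaches from about 0.4 to 0.825 m from the base axis. Payload 7 kg.
Tool frame: the origin (TCP) lies midway between the tips of the shut fingers; the grasp point (between the pads) lies ctrl.tcp_to_grasp behind it (ctrl.tcp_to_grasp is the distance from the TCP to the grasp point, in m); z points along the fingers, y is the line along which they close (so a half turn about z gives the same grasp; the last joint's range is limited). The gripper opens to 88 mm and grips with 3 to 60 N. Pads are 19 mm wide; open, the fingers measure 130 mm over their backs; the gripper's body (78 mm by 193 mm) begins 47 mm behind the grasp point.
Start: joints at [-46.805, 20.546, 0.682, 0, -70.136, -16.507], TCP at [0.303, -0.603, 0.227] pointing down, gripper open.
Joint ranges: [-176.03, 176.03], [-82.01, 121.73], [-58.28, 71.71], [-173.87, 95.51], [-174.79, -0.11], [-173.66, 173.66]. Speed limits (degrees/s): [136.94, 136.94, 172.46, 180, 180, 180].

INTERFACE

Orientations are given as [roll, pitch, yaw] about the fixed x, y, z axes, in that order (R = Rz(yaw) Ry(pitch) Rx(roll)).
In Python, from plant import ctrl, imaging, close_job gives the robot as it stands.
- The arm moves only by the shell command python3 -m crank 'ROWS'. ROWS is JSON, a list of rows, each a list of 3 entries, a list of its own where there are three numbers: the shift along the world's x, y, z in m, then the turn, a rotation vector about the world's x, y, z in degrees, then the opening, from -1 (shut) to 1 (fully open), so that 0 is half open. A call has 1 to 12 rows; each row shifts and turns the commanded pose from where the row before left it; what a row does not reach is not made up. A row lasts 1/10 s, in which the tool goes at most 50 mm and 8.59 degrees, less where a joint would pass 70% of its speed; a pose out of reach is approached as far as the arm can. A call is refused whole if a number of a shift passes 0.05 or a number of a turn 8.59, either way. A call with a gripper value outside its range is refused whole. The fingers move at their own pace and stop on an object; the grip force is fixed at half the most. Time passes only in rows, so rows that do not move let the fingers close. It gives the time, the measured TCP pose, the force, the opening and the grip force at its end, in the units of the state.
- ctrl.get_obs(): the state, without advancing time (a new reading comes with each control period).
- imaging.snapshot(name): name is "side" or "top" or "wrist"; returns (picture, depth): 480x640x3 uint8, blue, green, red; 480x640 float32, m along the optical axis (not along the pixel's ray), 0 where there is no reading.
- imaging.camera_model(name): a dict with "mtx" (3x3 intrinsics, pixels), "R" (3x3) and "t" (3): a world point X has camera coordinates R X + t. Camera axes: x right, y down, z forward; pixel columns grow to the right and rows downward; lengths in m; the calibration is good to about 2 mm. The wrist camera is an equidistant fisheye: a pixel r from the principal point sees the ray r / f radians off the axis. A picture is of the moment at which its call begins: read the wrist's pose just before it. camera_model takes no time and is no camera call; for the wrist camera it gives the pose at the moment of the call.
- close_job(): hands the job in; it is judged then, once.
The state is a dict: "clock": time; "joint_pos": joint angles; "qvel": joint speeds; "tau": joint torques, N m; "tool_pos": TCP position; "orientation": TCP orientation; "force": force on the tool from outside, world axes, zero at the start; "moment": the same for the moment, N m; "opening": finger opening in m; "gripper_force": force on a finger pad.
Only numpy, scipy, OpenCV 4.12 (cv2) and the standard library are available. Lean on these libraries where they do the work, as an engineer would, in place of code of your own. Each camera call takes 0.05 s, during which the arm holds its last target. There are 200 camera calls.

TASK

In the potting corner of the greenhouse, hang the tall white seed cup mouth-down on the long leaning peg of the draining rack so that it can drain; the short peg would leave its mouth standing in the drip tray. Keep hold of it while you lower it over the peg until its closed end rests on the peg's tip, then let go and leave it hanging there. Leave the short white cup and the terracotta pot where they stand.

Things in the scene. Friction and masses are not known exactly. Their poses are not given: they have to be found in the camera images.
- tallcup_center (a point): The taller of two plain white plastic cups, standing mouth-down: 100 mm high, outside diameter 52 mm at the closed end (up), 58 mm at the mouth; wall 3 mm, closed end 4 mm thick; 60 to 130 g. This point: on its axis, half-way up; z points from mouth to closed end, whose inner face is at z = +46 mm, the mouth at -50 mm. Its yaw means nothing.
- longpeg_tip (a point): Tip, on the axis, of the longer of two fixed steel pegs on a fixed green drip tray (150 x 300 mm, rim 18 mm high). The peg, 20 mm thick and 135 mm long, round-ended, rises from the tray floor leaning 20 degrees from vertical towards this frame's -x (z vertical, y along the tray). The short peg, 65 mm, is parallel, its foot 140 mm away along +y or -y.
- shortcup_center (a point): The short white plastic cup, 60 mm high, also standing mouth-down on the bench; 52 mm diameter at the closed end (up), 58 mm at the mouth. This point is on its axis, half-way up. A bystander.
- pot_center (a point): A small empty terracotta pot standing upright on the bench, 72 mm high, 74 mm across its rim. This point is on its axis, half-way up. A bystander.
Things that resemble listed ones, but are neither listed nor needed, are in the scene too. Leave any purple, red or yellow look-alike of the part that bears tallcup_center alone.

How it is judged (in metres and radians):
On the way:
1. the tall cup is over the long peg, lowered to within 20 mm of resting on its tip, and still held by the fingers (x of longpeg_tip in the frame of tallcup_center between -0.024 and 0.024 m and y of longpeg_tip in the frame of tallcup_center between -0.024 and 0.024 m and z of longpeg_tip in the frame of tallcup_center between 0.026 and 0.055 m and contact force between the fingers and tallcup above 0.3 N), for 0.05 s.
At the end, for the whole second after the job is handed in: The tall cup hangs mouth-down (axis within 40 degrees of vertical) on the long peg and is at rest, the peg's tip inside it within 12 mm of the inner face of its closed end and within 24 mm of its axis; the short cup and the pot stand within 30 mm of where they were (x of longpeg_tip in the frame of tallcup_center between -0.024 and 0.024 m and y of longpeg_tip in the frame of tallcup_center between -0.024 and 0.024 m and z of longpeg_tip in the frame of tallcup_center between 0.034 and 0.055 m and angle between tallcup_center's own z axis and vertical below 0.7 rad and linear speed of tallcup below 0.02 m/s and distance of each of shortcup_center, pot_center from where it was at the start of the episode below 0.03 m); the robot touches nothing.
It fails at once if the short cup or the pot is pushed away (30 mm) or tipped (30 degrees) (distance of any of shortcup_center, pot_center from where it was at the start of the episode above 0.03 m or angle between any of shortcup_center, pot_center's own z axis and vertical above 0.52 rad).
It also fails if it takes over 40 s, if anything falls off the work surface, if the arm or the gripper's body presses on something with over 40 N, if the wrist force passes 120 N, or if a joint passes its speed limit or range.

## Working session

There is one attempt and no reset: what is moved stays moved. The work goes in short steps, Python scripts to look and compute and a shell command to move; the robot and the scene stay as the last step left them, time stands still between calls to the robot, and variables do not carry over. Pictures are saved under pics/ and viewed, at most 10 in all, crops included, and the job is handed in when it is done.

```bash
mkdir -p pics; python3 - <<'E'
from plant import ctrl, imaging
import cv2,numpy as np
print(ctrl.get_obs(), ctrl.tcp_to_grasp)
for n in("top","side"):
    p,d=imaging.snapshot(n); cv2.imwrite(f"pics/{n}0.png",p); np.save(f"{n}0.npy",d)
    m=imaging.camera_model(n); print(n,m)
E
```

```text
{'clock': 0.0, 'joint_pos': array([-4.68060484e+01,  2.05911441e+01,  6.34333979e-01, -2.03258538e-02,
       -7.01362844e+01, -1.65082365e+01]), 'qvel': array([ 0.0433309 ,  0.00633546, -0.03014066,  0.04985115,  0.02773938,
       -0.09911774]), 'tau': array([-1.86363519e-03, -5.82711160e+01,  2.93043995e+01,  6.99663609e+00,
        7.02067206e-03, -1.62235733e-04]), 'tool_pos': array([ 0.30291173, -0.60266893,  0.22562959]), 'orientation': array([ 1.79905313e+02, -8.13568327e-03, -1.53321200e+02]), 'force': array([ 0.11660325, -0.03319794, -0.9993507 ]), 'moment': array([-0.00064058, -0.01433278,  0.02224873]), 'gripper_force': 0.0, 'opening': 0.087701930768336} 0.0188
top {'mtx': array([[519.21826264,   0.        , 316.25741996],
       [  0.        , 519.21826264, 242.73589976],
       [  0.        ,   0.        ,   1.        ]]), 'R': array([[-0.01301909, -0.99974209,  0.01860794],
       [-0.99693258,  0.0115417 , -0.07740945],
       [ 0.07717472, -0.01955866, -0.99682572]]), 't': array([-0.0466115 ,  0.5416422 ,  0.98313795])}
side {'mtx': array([[515.63461824,   0.        , 323.67250524],
       [  0.        , 515.63461824, 236.46070655],
       [  0.        ,   0.        ,   1.        ]]), 'R': array([[-0.98551932, -0.16875817,  0.01650283],
       [-0.12249588,  0.64128313, -0.75746333],
       [ 0.11724514, -0.74851628, -0.6526691 ]]), 't': array([0.50258187, 0.14861958, 0.88015189])}
```

View pics/top0.png

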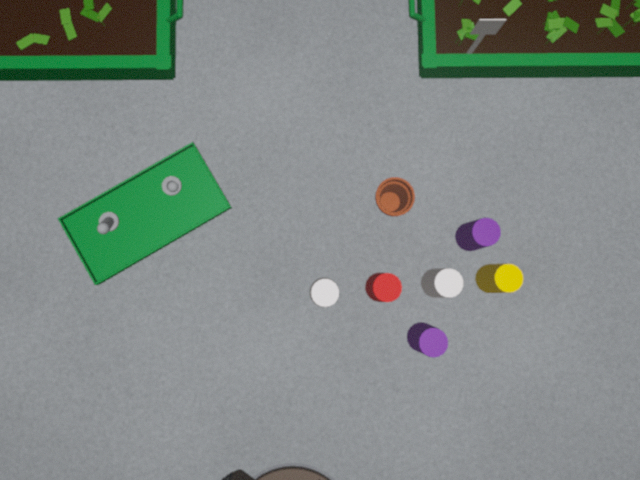

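View pics/side0.png

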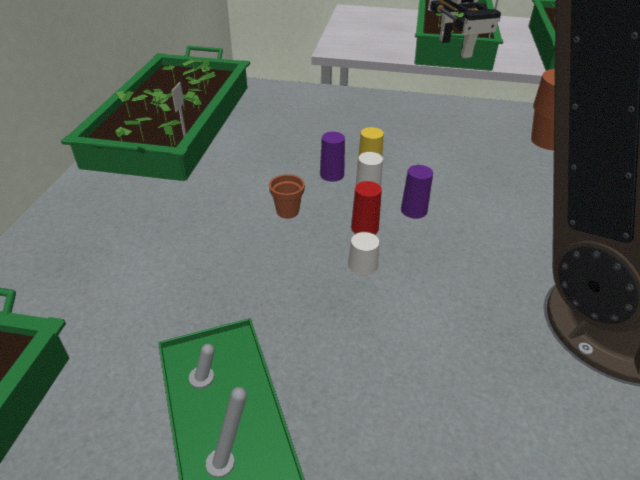

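The tall white cup is at top (449,283); the short one is at (325,293) and the pot at (395,197). The long peg's tip is at about (103,228) with its foot at (110,220), and the short peg is at (172,186). The side view agrees: tall cup (370,165), long peg tip (238,395), foot (220,463).

```bash
cat > h.py <<'E'
import numpy as np
from plant import imaging
def ray(n,u,v):
    m=imaging.camera_model(n);R,t=m["R"],m["t"]
    d=R.T@np.linalg.inv(m["mtx"])@[u,v,1];return -R.T@t,d
def atz(n,u,v,z):
    c,d=ray(n,u,v);return c+d*(z-c[2])/d[2]
def dep(n,u,v,D):
    c,d=ray(n,u,v);return c+d*D[v,u]
E
python3 - <<'E'
from h import *
import cv2
p=cv2.imread("pics/top0.png");s=cv2.imread("pics/side0.png");D=np.load("top0.npy");S=np.load("side0.npy")
for k,(u,v) in dict(tall=(449,283),short=(325,293),red=(387,287),yel=(509,278),pur1=(486,232),pur2=(433,342),pot=(395,190),tip=(103,228),floor=(140,230)).items(): print(k,dep("top",u,v,D).round(4))
for k,(u,v) in dict(tall=(370,160),tip=(238,394),sfoot=(202,395)).items(): print("side",k,dep("side",u,v,S).round(4))
a=cv2.resize(p[170:270,50:210],(800,500),interpolation=2);cv2.imwrite("pics/c1.png",a)
b=cv2.resize(s[335:480,150:310],(640,580),interpolation=2);cv2.imwrite("pics/c2.png",b)
E
```

```text
tall [ 0.4603 -0.2867  0.102 ]
short [ 0.4448 -0.0674  0.0627]
red [ 0.4547 -0.1762  0.101 ]
yel [ 0.4678 -0.3943  0.1023]
pur1 [ 0.5506 -0.3566  0.1012]
pur2 [ 0.357  -0.2553  0.1004]
pot [ 0.6429 -0.2088  0.0202]
tip [0.562  0.3137 0.1319]
floor [0.5716 0.292  0.0024]
side tall [ 0.4609 -0.2785  0.0971]
side tip [0.5611 0.3237 0.1299]
side sfoot [0.6473 0.26   0.0035]
```

View pics/c1.png

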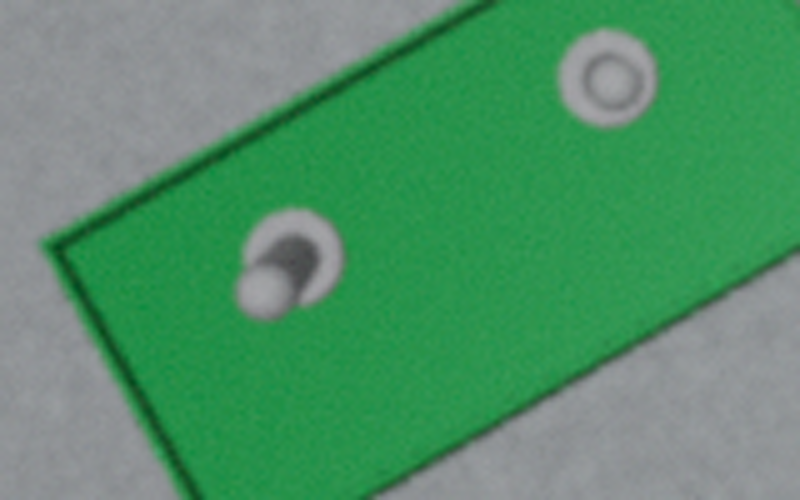

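View pics/c2.png

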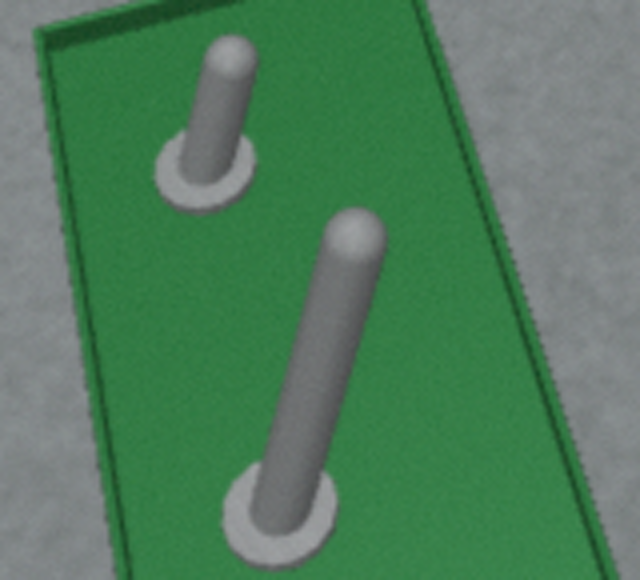

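The crops put the long peg's foot at (108.8,221.6) and its ball-end at (102.8,228.4), and the short peg's foot at (171.4,185.8), in top-camera pixels. In the side view the ball centre is near (239,394) and the foot disc near (220,463).

```bash
python3 - <<'E'
from h import *
import cv2
from plant import ctrl
from scipy.spatial.transform import Rotation as Ro
p=cv2.imread("pics/top0.png")
F=atz("top",108.8,221.6,.004);S=atz("top",171.4,185.8,.004);B=atz("top",102.8,228.4,.121)
print("foot",F,"short",S,np.linalg.norm(F-S),"ball",B)
print("side foot",atz("side",150+280/4,335+517/4,.004),"ball",atz("side",150+357/4,335+237/4,.121))
y=(F-S)[:2];y/=np.linalg.norm(y);n=np.array([y[1],-y[0]]);l=(B-F)[:2];n*=np.sign(n@l)
print("perp",n,"lean meas",l,np.linalg.norm(l),"expected",.125*np.sin(np.radians(20)))
a=np.r_[n*np.sin(np.radians(20)),np.cos(np.radians(20))];print("axis",a,"tip",F+a*.135)
w=np.cross([0,0,1],n.tolist()+[0])*20;print("rotvec",w)
w=p[255:312,420:480].min(2)>185
c,r=cv2.minEnclosingCircle(np.argwhere(w)[:,::-1].astype(np.float32))
ct=atz("top",420+c[0],255+c[1],.1);print("cup",c,r,ct)
o=ctrl.get_obs();print(o["tool_pos"],Ro.from_euler("xyz",o["orientation"],degrees=True).as_matrix())
E
```

```text
foot [0.58863376 0.35251323 0.004     ] short [0.65846657 0.23104125 0.004     ] 0.1401144654354675 ball [0.56251609 0.3182808  0.121     ]
side foot [0.58827845 0.35455339 0.004     ] ball [0.56189629 0.31848825 0.121     ]
perp [-0.86694819 -0.49839827] lean meas [-0.02611767 -0.03423243] 0.043058007554697034 expected 0.04275251791570859
axis [-0.29651374 -0.17046225  0.93969262] tip [0.54860441 0.32950083 0.1308585 ]
rotvec [  9.96796539 -17.33896381   0.        ]
cup (28.73267364501953, 27.599010467529297) 14.399101257324219 [ 0.46101623 -0.28674335  0.1       ]
[ 0.30294355 -0.60269886  0.22571276] [[-8.93510938e-01 -4.49040737e-01 -7.87804514e-04]
 [-4.49041410e-01  8.93510014e-01  1.29077366e-03]
 [ 1.24301267e-04  1.50707724e-03 -9.99998857e-01]]
```

```bash
python3 - <<'E'
from h import *
def tri(a,b):
    c1,d1=ray("top",*a);c2,d2=ray("side",*b)
    M=np.c_[d1,-d2];s=np.linalg.lstsq(M,c2-c1,rcond=None)[0]
    P,Q=c1+s[0]*d1,c2+s[1]*d2;return ((P+Q)/2).round(4),np.linalg.norm(P-Q).round(4)
for k,a,b in [("long ball",(102.8,228.4),(239.2,394.2)),("long foot",(108.8,221.6),(220,464.2)),("short ball",(172.6,186),(207.8,349.3)),("short foot",(171.4,185.8),(201.3,377))]: print(k,*tri(a,b))
E
```

```text
long ball [0.5623 0.3183 0.1208] 0.0005
long foot [0.5889 0.3534 0.0016] 0.0
short ball [0.6477 0.2155 0.0547] 0.0013
short foot [0.6586 0.2311 0.004 ] 0.0003
```

Both pegs triangulate to a common lean direction (−0.6, −0.8) in the horizontal plane, at 20°. The tip is at (0.560, 0.316, 0.130) and the axis is a = (−0.207, −0.272, 0.940). The finger line as it stands clears the neighbouring cups, so I'm moving over the tall cup.

```bash
python3 -m crank '[[[0.02,0.04,0],[0,0,0],1],[[0.02,0.04,0],[0,0,0],1],[[0.02,0.04,0],[0,0,0],1],[[0.02,0.04,0],[0,0,0],1],[[0.02,0.04,0],[0,0,0],1],[[0.02,0.04,0],[0,0,0],1],[[0.02,0.04,0],[0,0,0],1],[[0.018,0.036,0],[0,0,0],1],[[0,0,-0.03],[0,0,0],1],[[0,0,-0.03],[0,0,0],1],[[0,0,-0.03],[0,0,0],1],[[0,0,0],[0,0,0],1]]'
python3 - <<'E'
from plant import ctrl,imaging
import cv2
print(ctrl.get_obs()["tool_pos"])
p,d=imaging.snapshot("wrist");cv2.imwrite("pics/w1.png",p)
E
```

```text
clock: 1.3
tool_pos: [0.4584, -0.2859, 0.1327]
orientation: [179.7, -0.3, -153.3]
force: [-0.2, -0.1, -0.2]
opening: 0.0873
gripper_force: 0.0
[ 0.45835547 -0.28587241  0.1326599 ]
```

View pics/w1.png

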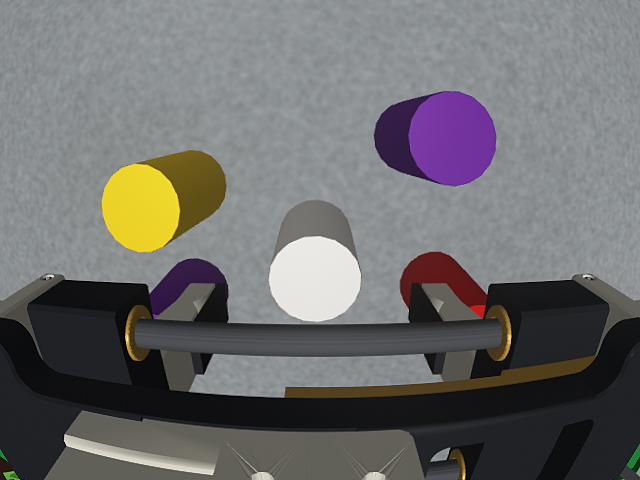

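The white cup's top is centred at (315,279), midway between the fingertips at about (205,325) and (435,325), and the red and purple cups are outside them. Lowering and gripping.

```bash
python3 -m crank '[[[0.003,-0.001,-0.02],[0,0,0],1],[[0,0,-0.02],[0,0,0],1],[[0,0,-0.02],[0,0,0],1],[[0,0,-0.014],[0,0,0],1],[[0,0,0],[0,0,0],1],[[0,0,0],[0,0,0],-1],[[0,0,0],[0,0,0],-1],[[0,0,0],[0,0,0],-1],[[0,0,0],[0,0,0],-1],[[0,0,0],[0,0,0],-1],[[0,0,0],[0,0,0],-1],[[0,0,0],[0,0,0],-1]]'
```

```text
clock: 2.55
tool_pos: [0.4642, -0.288, 0.0628]
orientation: [-180.0, 0.0, -153.3]
force: [-1.7, 1.0, 3.3]
opening: 0.0519
gripper_force: 29.7
```

```bash
python3 -m crank '[[[0,0,0.03],[0,0,0],-1],[[0,0,0.04],[0,0,0],-1],[[0,0,0.04],[0,0,0],-1],[[0,0,0.04],[0,0,0],-1],[[0,0,0.03],[0,0,0],-1],[[0.008,0.03,0],[0,0,0],-1],[[0.008,0.045,0],[0,0,0],-1],[[0.008,0.045,0],[0,0,0],-1],[[0.008,0.045,0],[0,0,0],-1],[[0.008,0.045,0],[0,0,0],-1],[[0.008,0.045,0],[0,0,0],-1],[[0,0,0],[0,0,0],-1]]'
python3 -m crank '[[[0.008,0.045,0],[4,-3,0],-1],[[0.008,0.045,0],[4,-3,0],-1],[[0.008,0.045,0],[4,-3,0],-1],[[0.008,0.045,0],[4,-3.1,0],-1],[[0.003,0.045,0],[0,0,0],-1],[[0,0.045,0],[0,0,0],-1],[[0,0.03,0],[0,0,0],-1],[[0,0.02,0],[0,0,0],-1],[[0,0,0],[0,0,0],-1],[[0,0,0],[0,0,0],-1]]'
python3 - <<'E'
from plant import ctrl,imaging
import cv2,numpy as np
from scipy.spatial.transform import Rotation as Ro
o=ctrl.get_obs();print(o["tool_pos"],Ro.from_euler("xyz",o["orientation"],degrees=True).as_matrix()[:,1:])
for n in("top","side"):
    p,d=imaging.snapshot(n); cv2.imwrite(f"pics/{n}1.png",p)
    np.save(f"{n}1.npy",d)
p=cv2.imread("pics/side1.png");cv2.imwrite("pics/c3.png",cv2.resize(p[230:480,100:430],(792,600)))
E
```

```text
clock: 3.75
tool_pos: [0.5129, -0.0288, 0.2423]
orientation: [180.0, 0.0, -153.1]
force: [0.4, -0.2, -1.1]
opening: 0.0523
gripper_force: 29.6
clock: 4.75
tool_pos: [0.5467, 0.2867, 0.2418]
orientation: [170.9, 17.8, -154.7]
force: [-0.7, -0.3, -1.7]
opening: 0.0525
gripper_force: 29.6
[0.54674175 0.28671124 0.24184287] [[-0.46594908  0.20571449]
 [ 0.87181396  0.27283334]
 [ 0.15110222 -0.93981036]]
```

View pics/c3.png

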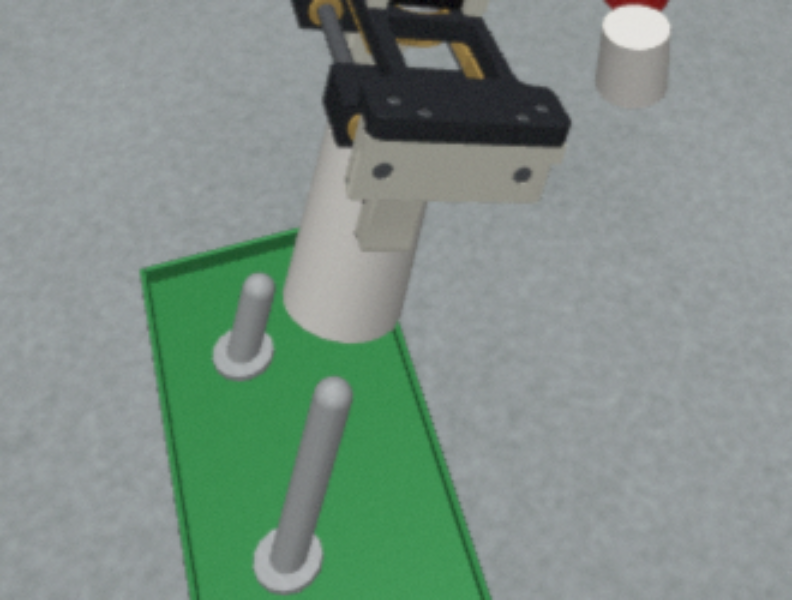

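The cup is held tilted and parallel to the peg. Its mouth ends are at crop (284,298) and (402,318), and the peg tip is at (333,390). I'll check the mouth centre against the tool pose.

```bash
python3 - <<'E'
from h import *
from plant import ctrl
from scipy.spatial.transform import Rotation as Ro
o=ctrl.get_obs();T=o["tool_pos"];R=Ro.from_euler("xyz",o["orientation"],degrees=True).as_matrix()
m=imaging.camera_model("side")
def pr(X):
    c=m["mtx"]@(m["R"]@X+m["t"]);c=c[:2]/c[2];return ((c-[100,230])*2.4).round(1)
a=-R[:,2];M=T-.0628*a;print("mouth c",pr(M),"upper axis",pr(T+.0),"tip",pr(np.array([.5602,.3156,.1302])))
th=np.linspace(0,2*np.pi,721)
for h,r in((-.0628,.029),(-.03,.028)):
    E=np.array([pr(T+h*a+r*(np.cos(t)*R[:,0]+np.sin(t)*R[:,1])) for t in th])
    print(h,"left",E[E[:,0].argmin()],"right",E[E[:,0].argmax()],"low",E[E[:,1].argmax()])
print("tool x 5mm in px",pr(M+.005*R[:,0])-pr(M),"toolx",R[:,0])
tip=np.array([.5602,.3156,.1302])
print("to pre",tip+.078*a-T,"to rest",tip-.033*a-T)
E
```

```text
mouth c [335.5 295.5] upper axis [362.  191.8] tip [337.5 379.6]
-0.0628 left [275.2 292. ] right [394.4 302.1] low [346.9 338.2]
-0.03 left [289.6 238.2] right [407.1 249.7] low [361.8 282.6]
tool x 5mm in px [10.1 -0.1] toolx [-0.86095434 -0.40547562 -0.30715982]
to pre [-0.0029725   0.00829057 -0.03880258] to rest [ 0.01995849  0.03860319 -0.14309215]
```

Observed edges sit about 8 px right of the prediction, so the cup is about 4 mm off along tool +x; I'll compensate. Then I lower along the peg axis.

```bash
python3 -m crank '[[[0,0.01,-0.01],[0,0,0],-1],[[0,0,-0.015],[0,0,0],-1],[[0,0,-0.013],[0,0,0],-1],[[0.0031,0.0041,-0.0141],[0,0,0],-1],[[0.0031,0.0041,-0.0141],[0,0,0],-1],[[0.0031,0.0041,-0.0141],[0,0,0],-1],[[0,0,0],[0,0,0],-1],[[0,0,0],[0,0,0],-1]]'
python3 - <<'E'
from plant import ctrl,imaging
import cv2,numpy as np
a=np.array([-.206,-.273,.94]);tip=np.array([.5602,.3156,.1302])
o=ctrl.get_obs();print(o["tool_pos"],"left to rest",tip-.033*a+[.0034,.0016,.001]-o["tool_pos"])
p,d=imaging.snapshot("side");cv2.imwrite("pics/c4.png",cv2.resize(p[280:480,140:404],(792,600)))
E
```

```text
clock: 5.65
tool_pos: [0.5564, 0.3088, 0.1618]
orientation: [170.9, 17.9, -154.8]
force: [-0.1, -0.3, -1.2]
opening: 0.0524
gripper_force: 29.6
[0.55636694 0.30877368 0.16177854] left to rest [ 0.01403106  0.01743532 -0.06159854]
```

View pics/c4.png

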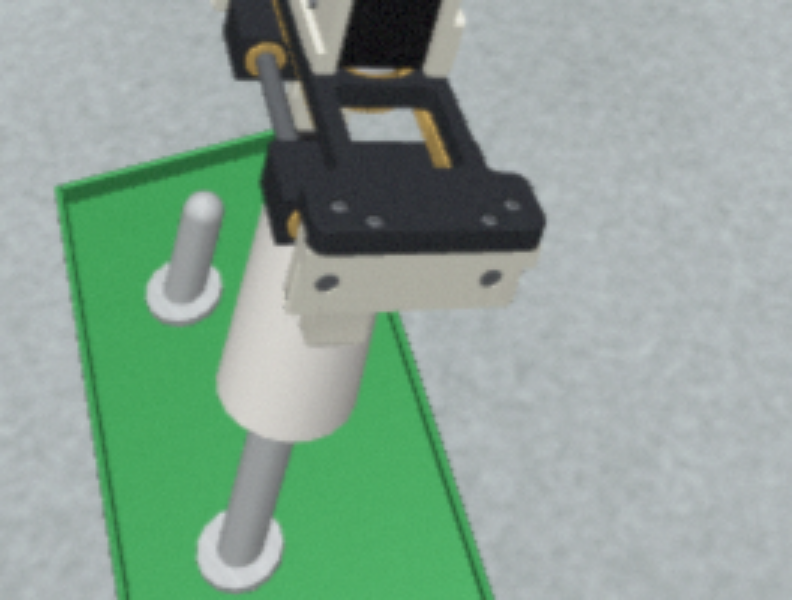

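The peg enters the cup's mouth centrally (peg at crop (270,440), mouth spanning 217–357) and there is no contact force. Lowering the rest.

```bash
python3 -m crank '[[[0.0031,0.0038,-0.0135],[0,0,0],-1],[[0.0031,0.0038,-0.0135],[0,0,0],-1],[[0.0031,0.0038,-0.0135],[0,0,0],-1],[[0.002,0.0026,-0.009],[0,0,0],-1],[[0.001,0.0013,-0.0045],[0,0,0],-1],[[0.0005,0.0006,-0.002],[0,0,0],-1],[[0,0,0],[0,0,0],-1],[[0,0,0],[0,0,0],-1]]'
```

```text
clock: 6.5
tool_pos: [0.5694, 0.3252, 0.1067]
orientation: [170.8, 18.0, -154.7]
force: [-0.3, 0.5, -1.0]
opening: 0.0523
gripper_force: 29.6
```

```bash
python3 -m crank '[[[0.0005,0.0006,-0.002],[0,0,0],-1],[[0.0005,0.0006,-0.002],[0,0,0],-1],[[0,0,0],[0,0,0],-1],[[0,0,0],[0,0,0],-1]]'; python3 -m crank '[[[0.0002,0.0003,-0.001],[0,0,0],-1],[[0.0002,0.0003,-0.001],[0,0,0],-1],[[0,0,0],[0,0,0],-1],[[0,0,0],[0,0,0],-1]]'
```

```text
clock: 6.9
tool_pos: [0.5702, 0.3263, 0.1023]
orientation: [170.8, 17.9, -154.8]
force: [-0.4, -0.3, -1.5]
opening: 0.0522
gripper_force: 29.6
clock: 7.3
tool_pos: [0.5707, 0.327, 0.1003]
orientation: [170.8, 17.9, -154.7]
force: [-0.2, -0.1, -0.2]
opening: 0.0522
gripper_force: 29.6
```

```bash
python3 -m crank '[[[0.0002,0.0003,-0.001],[0,0,0],-1],[[0.0002,0.0003,-0.001],[0,0,0],-1],[[0,0,0],[0,0,0],-1],[[0,0,0],[0,0,0],-1]]'
```

```text
clock: 7.7
tool_pos: [0.571, 0.3272, 0.0998]
orientation: [170.8, 18.0, -154.7]
force: [-6.9, -6.4, 14.4]
opening: 0.0521
gripper_force: 29.9
```

The force rose to about 15 N at the predicted height, so the closed end is on the tip. Backing off a hair, then releasing and withdrawing along the axis.

```bash
python3 -m crank '[[[-0.0002,-0.0003,0.001],[0,0,0],-1],[[0,0,0],[0,0,0],0],[[0,0,0],[0,0,0],0.4],[[0,0,0],[0,0,0],1],[[0,0,0],[0,0,0],1],[[0,0,0],[0,0,0],1],[[0,0,0],[0,0,0],1],[[0,0,0],[0,0,0],1]]'
python3 - <<'E'
from plant import imaging
import cv2
p,d=imaging.snapshot("side");q,d=imaging.snapshot("wrist")
import numpy as np
cv2.imwrite("pics/c5.png",np.hstack([cv2.resize(p[280:480,140:404],(400,303)),cv2.resize(q,(400,303))]))
E
```

```text
clock: 8.5
tool_pos: [0.5708, 0.3273, 0.0991]
orientation: [170.8, 17.9, -154.7]
force: [-0.3, -0.1, 0.0]
opening: 0.087
gripper_force: 0.0
```

View pics/c5.png

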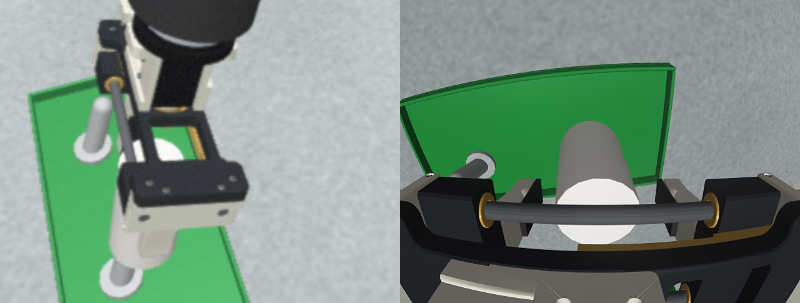

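The cup (wrist panel ~(597,210)) hangs clear of both fingers. Withdrawing along the tool axis.

```bash
python3 -m crank '[[[-0.002,-0.0027,0.0094],[0,0,0],1],[[-0.004,-0.0055,0.0188],[0,0,0],1],[[-0.006,-0.008,0.028],[0,0,0],1],[[-0.006,-0.008,0.028],[0,0,0],1],[[-0.006,-0.008,0.028],[0,0,0],1],[[-0.03,-0.04,0.04],[0,0,0],1],[[-0.03,-0.045,0.03],[0,0,0],1],[[0,-0.045,0],[0,0,0],1],[[0,-0.045,0],[0,0,0],1],[[0,0,0],[0,0,0],1],[[0,0,0],[0,0,0],1],[[0,0,0],[0,0,0],1]]'
python3 - <<'E'
from h import *
import cv2
p,_=imaging.snapshot("side");q,D=imaging.snapshot("top")
cv2.imwrite("pics/c6.png",np.hstack([cv2.resize(p,(400,300)),cv2.resize(q,(400,300))]))
E
```

```text
clock: 9.8
tool_pos: [0.4992, 0.1376, 0.2674]
orientation: [170.8, 18.0, -154.8]
force: [0.1, 0.4, 0.7]
opening: 0.0876
gripper_force: 0.0
```

View pics/c6.png

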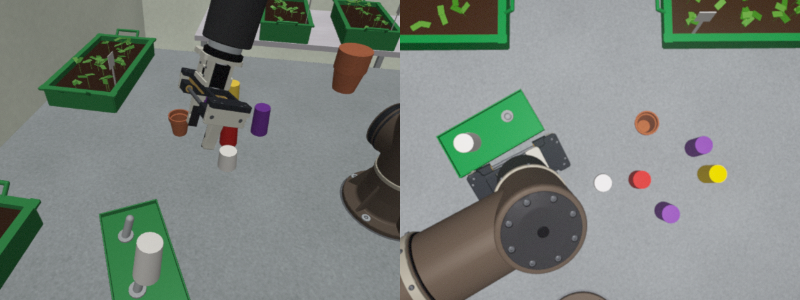

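The cup hangs on the long peg (left panel (148,260)), the short cup and pot haven't moved, and the gripper is clear.

```bash
python3 -c "
from plant import close_job
print(close_job())"
```

```text
the job is handed in; nothing more can be done
None
```

The tall white cup hangs mouth-down on the long peg, its closed end lowered onto the tip while still held; the short cup and pot stand where they were, and the job is handed in (no verdict was returned).

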